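# Clear the pH bench after a calibration

### The arm

A 7-joint arm with a two-finger parallel gripper is mounted at the origin on a cart in front of the work surface, level with it; the furniture and walls round the work are solid. World frame = base frame: x ahead of the robot, y to its left, z up, the work surface at z = 0. Lengths are in m, angles in rad, forces in N, time in s.
With the tool pointing down it reaches from about 0.4 to 0.925 m from the base axis. Payload 5.6 kg.
Tool frame: the origin (TCP) lies at the very end of the fingers, on their centre line; the grasp point (between the pads) lies 19 mm behind it; z points along the fingers, x is the direction in which the jaws open and shut, and the axes are right-handed (so a half turn about z gives the same grasp; the last joint's range is limited). The gripper opens to 85 mm and grips with 20 to 120 N. Pads are 22 mm wide; open, the fingers measure 114 mm over their backs; the gripper's body (76 mm by 85 mm) begins 54 mm behind the grasp point. The pads swing forward as they close: fully open they stand 13 mm farther back than shut.
Start: joints at [-1.171, 0.468, -0.012, 1.603, 0.006, 1.071, -0.056], TCP at [0.279, 0.587, 0.231] pointing down, gripper open.
Joint ranges: [-2.53, 2.53], [-0.31, 2.02], [-1.57, 1.55], [0.28, 2.44], [-1.29, 4.43], [0.15, 1.84], [-2.92, 2.92]. Speed limits (rad/s): [2.57, 2.57, 3.14, 3.14, 3.14, 3.14, 3.14].

### API

Orientations are given as a unit quaternion [x, y, z, w].
In Python, from workcell import robot gives the robot as it stands.
- The arm moves only by the tool send_rows, never from a script. Its argument "increments" is a list of rows, each an object of numbers: "wx", "wy", "wz": the turn, a rotation vector about the tool's x, y, z in degrees; "tx", "ty", "tz": the shift along the tool's x, y, z in m; "jaw": the opening, from 0 (shut) to 1 (fully open). A call has 1 to 12 rows; each row shifts and turns the commanded pose from where the row before left it, along the tool's axes as they then stand; what a row does not reach is not made up. A row lasts 1/8 s, in which the tool goes at most 62.5 mm and 10.7 degrees, less where a joint would pass 70% of its speed; a pose out of reach is approached as far as the arm can. A call is refused whole if a number of a shift passes 0.0625 or a number of a turn 10.7, either way. A call with a gripper value outside its range is refused whole. The fingers move at their own pace and stop on an object; "force" is the grip in N (left out, the last holds). Time passes only in rows, so rows that do not move let the fingers close. It gives the time, the measured TCP pose, the force and the opening at its end, in the units of the state.
- robot.get_state(): the state, without advancing time (a new reading comes with each control period).
- robot.get_image(name): name is "side" or "top"; returns a dict with "color" (420x560x3 uint8, red, green, blue), "z_map" (420x560 float32, m along the optical axis (not along the pixel's ray), 0 where there is no reading), "camera_matrix" (3x3 intrinsics, pixels), "distortion" ([k1, k2, p1, p2, k3] as OpenCV has them; the pictures are not rectified), "world_from_camera" (4x4, takes a point from camera to world coordinates). Camera axes: x right, y up, looking along -z (the intrinsics and any distortion apply to the point x, -y, -z); pixel columns grow to the right and rows downward; lengths in m; the calibration is good to about 2 mm. A picture is of the moment at which its call begins.
- robot.job_done(): hands the job in, once; it reports no verdict.
Trained networks look in a picture, given as the dict that the camera call returned (one of the last four; its "shot" number tells which), for a name from the list of things; names that differ only in an ending like _2 or _b are one class to them, and where a whole thing is asked for, a point or a joint stands for the part that bears it (a point fixed in the world has none). Each returns a list of dicts, best first, with "conf" (0 to 1); they miss things now and then, are a little off and sometimes report something else, mostly with a low value. They report only what shows in the picture. A call takes as long as a camera call. They do not tell look-alikes from the thing itself.
- robot.spot_in(picture, name): "point" ([x, y, z] in m, in world coordinates, good to about 4 mm: the middle of the surface that is visible of it).
- robot.cut_out(picture, name): "pixels" (420x560 bool, what is visible of it).
- robot.place_of(picture, name): "point" ([x, y, z] in m, in world coordinates, good to about 4 mm: a listed point, or the origin of a listed thing).
The state is a dict: "t": time; "joints": joint angles; "dq": joint speeds; "tau": joint torques, N m; "tool_pos": TCP position; "tool_rot": TCP orientation; "contact_force": force on the tool from outside, world axes, zero at the start; "wrist_torque": the same for the moment, N m; "width": finger opening in m.
Only numpy, scipy, OpenCV 4.12 (cv2) and the standard library are available. Lean on these libraries where they do the work, as an engineer would, in place of code of your own. Each camera call takes 0.05 s, during which the arm holds its last target. There are 200 camera calls.

### The job

The calibration is finished, so put the five things left standing about back where their kind belongs: the red-capped and the blue-capped buffer bottle each into the well of the white caddy whose collar has the colour of its cap, the two brown-glass bottles into the yellow spill tray, one in each bay, and the used glass beaker near the front edge (not those under the electrodes) onto the grey draining tray beside the small beaker that already drains there. Stand everything upright on the floor of its place, never let anything tip over on the way, and leave the green-capped bottle in its well and the small beaker as they are.

Things in the scene. Friction and masses are not known exactly. Their poses are not given: they have to be found in the camera images.
- red_buffer_mid (a point): White plastic buffer bottle with a red screw cap, loose, about 0.08 kg: round body 40 mm across and 71 mm high, cap 24 mm across on top of it, 85 mm high over all. The point is on its axis half-way up (42.5 mm above its underside); z is up along the axis.
- blue_buffer_mid (a point): The same white buffer bottle with a blue screw cap (body 40 mm across and 71 mm high, 85 mm over all), loose. Point on its axis, 42.5 mm above its underside; z up.
- amber_small_mid (a point): Brown (amber) glass screw bottle with a black cap, loose, about 0.08 kg: round body 38 mm across and 65 mm high, 98 mm high with the cap. Point on its axis, 49 mm above its underside; z up.
- amber_large_mid (a point): Slightly larger brown (amber) glass screw bottle with a black cap, loose, about 0.09 kg: round body 42 mm across and 66 mm high, 100 mm high with the cap. Point on its axis, 50 mm above its underside; z up.
- used_beaker_mid (a point): Used clear glass beaker standing by itself near the front edge of the bench (the two beakers under the electrode arms are not meant), loose, about 0.05 kg: 52 mm across, with a small spout at +y that makes it 58 mm along y, 59 mm high, open at the top. Take it from outside across its x axis. Point on its axis, 29.5 mm above its underside; z up.
- caddy: Fixed white two-plate bottle caddy, 70 mm (x) by 200 mm (y); origin at the centre of its underside, z up. Three round wells 62 mm apart along y: at y = +62 mm the one with the red collar and red floor mat, at y = 0 green (occupied), at y = -62 mm blue. Wells are 56 mm wide; their floor is 5 mm and the top of the collars 36 mm above the bench.
- spill_tray: Fixed open yellow spill tray, 106 mm (x) by 172 mm (y) over its rim; origin at the centre of its underside, z up. Floor 3 mm, rim 25 mm and a middle rib 24 mm or less above the bench; the rib (3 mm thick, along x) makes two bays, each about 92 mm (x) by 77 mm (y) inside, centred at y = +40 mm and y = -40 mm.
- drain_tray: Fixed open grey draining tray with a ribbed floor, 114 mm (x) by 192 mm (y) over its rim; origin at the centre of its underside, z up. The ribs' tops are 6 mm and the rim 17 mm above the bench; inside 100 mm (x) by 178 mm (y). The small beaker stands on it at about y = -52 mm; the free room is centred at about y = +45 mm.
- green_buffer_mid (a point): White buffer bottle with a green cap, loose, same size as the red one, already standing in the middle well of the caddy; to be left there. Point on its axis, 42.5 mm above its underside; z up.
- small_beaker_mid (a point): Small clear glass beaker, loose, 46 mm by 52 mm and 49 mm high, already standing on the draining tray; to be left where it stands. Point on its axis, 24.5 mm above its underside; z up.
There are look-alikes about, which are no part of the job. What is shaped like the part that bears amber_small_mid but pink or turquoise is not meant.

How it is judged:
At the end, for the whole second after the job is handed in: Red and blue bottle down in the wells of their colour (axis within 12 mm), one brown bottle in each bay of the yellow tray, used beaker on the draining tray's ribs, all upright within 0.12 rad, on their floors and at rest; green bottle still in its well, small beaker within 25 mm of its start (x of red_buffer_mid in the frame of caddy between -0.012 and 0.012 m and y of red_buffer_mid in the frame of caddy between 0.05 and 0.074 m and z of red_buffer_mid in the frame of caddy between 0.0425 and 0.0525 m and angle between each of red_buffer_mid, blue_buffer_mid, green_buffer_mid, used_beaker_mid, small_beaker_mid's own z axis and vertical below 0.12 rad and x of blue_buffer_mid in the frame of caddy between -0.012 and 0.012 m and y of blue_buffer_mid in the frame of caddy between -0.074 and -0.05 m and z of blue_buffer_mid in the frame of caddy between 0.0425 and 0.0525 m and x of green_buffer_mid in the frame of caddy between -0.012 and 0.012 m and y of green_buffer_mid in the frame of caddy between -0.012 and 0.012 m and z of green_buffer_mid in the frame of caddy between 0.0425 and 0.0525 m and (((x of amber_small_mid in the frame of spill_tray between -0.032 and 0.032 m and y of amber_small_mid in the frame of spill_tray between 0.014 and 0.066 m and z of amber_small_mid in the frame of spill_tray between 0.046 and 0.058 m and angle between amber_small_mid's own z axis and vertical below 0.12 rad) and (x of amber_large_mid in the frame of spill_tray between -0.032 and 0.032 m and y of amber_large_mid in the frame of spill_tray between -0.066 and -0.014 m and z of amber_large_mid in the frame of spill_tray between 0.047 and 0.059 m and angle between amber_large_mid's own z axis and vertical below 0.12 rad)) or ((x of amber_small_mid in the frame of spill_tray between -0.032 and 0.032 m and y of amber_small_mid in the frame of spill_tray between -0.066 and -0.014 m and z of amber_small_mid in the frame of spill_tray between 0.046 and 0.058 m and angle between amber_small_mid's own z axis and vertical below 0.12 rad) and (x of amber_large_mid in the frame of spill_tray between -0.032 and 0.032 m and y of amber_large_mid in the frame of spill_tray between 0.014 and 0.066 m and z of amber_large_mid in the frame of spill_tray between 0.047 and 0.059 m and angle between amber_large_mid's own z axis and vertical below 0.12 rad))) and x of used_beaker_mid in the frame of drain_tray between -0.03 and 0.03 m and y of used_beaker_mid in the frame of drain_tray between -0.07 and 0.07 m and z of used_beaker_mid in the frame of drain_tray between 0.0305 and 0.0405 m and distance of small_beaker_mid from where it was at the start of the episode below 0.025 m and linear speed of each of red_buffer, blue_buffer, amber_small, amber_large, used_beaker below 0.03 m/s and angular speed of each of red_buffer, blue_buffer, amber_small, amber_large, used_beaker below 0.4 rad/s); the robot touches nothing.
It fails at once if one of the bottles or beakers is tipped over (angle between any of red_buffer_mid, blue_buffer_mid, amber_small_mid, amber_large_mid, used_beaker_mid, green_buffer_mid, small_beaker_mid's own z axis and vertical above 0.6 rad).
It fails at once if the green-capped bottle is lifted out of its well (z of green_buffer_mid in the frame of caddy above 0.075 m).
It fails at once if the small beaker is lifted or pushed away (distance of small_beaker_mid from where it was at the start of the episode above 0.04 m).
It also fails if it takes over 144 s, if anything falls off the work surface, if the arm or the gripper's body presses on something with over 40 N, if the wrist force passes 120 N, or if a joint passes its speed limit or range.

## Working session

There is one attempt and no reset: what is moved stays moved. The work goes in short steps, Python scripts to look and compute and a tool call to move; the robot and the scene stay as the last step left them, time stands still between calls to the robot, and variables do not carry over. Pictures are saved under pics/ and viewed, about 12 in all and at most 16, crops included, and the job is handed in when it is done.

Besides the shell and the picture viewer there is one more tool, called after ">>>" as a command line: name --argument value ..., lists and objects as JSON in quotes. send_rows: Moves the arm, as the interface text tells. Its arguments: {"type":"object","properties":{"increments":{"type":"array","items":{"type":"object","properties":{"wx":{"type":"number"},"wy":{"type":"number"},"wz":{"type":"number"},"tx":{"type":"number"},"ty":{"type":"number"},"tz":{"type":"number"},"jaw":{"type":"number"}}}},"force":{"type":"number"}},"required":["increments"]}

```bash
mkdir -p pics; cat > h.py <<'E'
from workcell import robot
import numpy as np, cv2
def save(p,n): cv2.imwrite('pics/'+n,cv2.cvtColor(p['color'],cv2.COLOR_RGB2BGR))
def cloud(p):
    K=np.array(p['camera_matrix'],float);d=np.array(p['distortion'],float);z=p['z_map']
    h,w=z.shape;u,v=np.meshgrid(np.arange(w),np.arange(h))
    n=cv2.undistortPoints(np.stack([u,v],-1).reshape(-1,1,2).astype(float),K,d).reshape(h,w,2)
    c=np.stack([n[...,0]*z,-n[...,1]*z,-z,np.ones_like(z)],-1)
    return (c@np.array(p['world_from_camera']).T)[...,:3]
def ray(p,u,v,zw):
    K=np.array(p['camera_matrix'],float);d=np.array(p['distortion'],float);T=np.array(p['world_from_camera'])
    n=cv2.undistortPoints(np.array([[[u,v]]],float),K,d)[0,0]
    r=T[:3,:3]@[n[0],-n[1],-1];o=T[:3,3];return o+r*(zw-o[2])/r[2]
E
python3 - <<'E'
from h import *
s=robot.get_state();print({k:np.round(v,3) for k,v in s.items()})
for c in ['top','side']:
    p=robot.get_image(c);save(p,c+'0.png');print(c,np.round(p['world_from_camera'],2).tolist())
    for n in 'red_buffer_mid blue_buffer_mid amber_small_mid amber_large_mid used_beaker_mid caddy spill_tray drain_tray green_buffer_mid small_beaker_mid'.split():
        print(n,[(np.round(r['point'],3).tolist(),round(r['conf'],2)) for r in robot.place_of(p,n)[:5]])
E
```

```text
{'t': np.float64(0.0), 'joints': array([-1.171,  0.468, -0.012,  1.604,  0.006,  1.071, -0.056]), 'dq': array([ 0.002, -0.002,  0.001, -0.001, -0.002, -0.001,  0.001]), 'tau': array([ 0.0000e+00, -5.3238e+01,  2.1000e-02, -2.5129e+01,  1.1000e-02,
        8.0000e-03, -0.0000e+00]), 'tool_pos': array([0.278, 0.587, 0.23 ]), 'tool_rot': array([ 0.845,  0.535, -0.001,  0.001]), 'contact_force': array([ 0.693, -0.603, -0.274]), 'wrist_torque': array([0.012, 0.025, 0.012]), 'width': np.float64(0.086)}
top [[0.01, 1.0, -0.07, 0.4], [-1.0, 0.01, 0.01, 0.1], [0.01, 0.07, 1.0, 1.65], [0.0, 0.0, 0.0, 1.0]]
red_buffer_mid [([0.392, -0.237, 0.042], 0.48)]
blue_buffer_mid [([0.426, 0.166, 0.039], 0.71)]
amber_small_mid [([0.392, 0.488, 0.048], 0.73), ([0.42, 0.581, 0.047], 0.68), ([0.453, 0.362, 0.049], 0.56)]
amber_large_mid [([0.412, 0.272, 0.052], 0.44), ([0.571, -0.332, -0.002], 0.19)]
used_beaker_mid [([0.462, -0.056, 0.0], 0.72), ([0.398, -0.341, 0.03], 0.58)]
caddy [([0.466, -0.058, 0.002], 0.59)]
spill_tray [([0.599, 0.228, 0.001], 0.94), ([0.414, 0.272, 0.055], 0.46)]
drain_tray []
green_buffer_mid [([0.459, -0.056, 0.047], 0.47)]
small_beaker_mid [([0.562, -0.392, 0.03], 0.58)]
side [[1.0, 0.04, -0.07, 0.41], [-0.08, 0.35, -0.93, -1.17], [-0.01, 0.94, 0.35, 0.55], [0.0, 0.0, 0.0, 1.0]]
red_buffer_mid [([0.39, -0.236, 0.042], 0.74)]
blue_buffer_mid [([0.423, 0.16, 0.042], 0.66)]
amber_small_mid [([0.392, 0.49, 0.049], 0.58), ([0.454, 0.365, 0.045], 0.54), ([0.425, 0.583, 0.048], 0.51)]
amber_large_mid []
used_beaker_mid [([0.402, -0.342, 0.031], 0.84)]
caddy [([0.466, -0.057, 0.0], 0.96)]
spill_tray [([0.597, 0.236, -0.002], 0.91), ([0.566, -0.39, 0.033], 0.61)]
drain_tray [([0.57, -0.335, -0.002], 0.92)]
green_buffer_mid [([0.463, -0.058, 0.051], 0.75)]
small_beaker_mid [([0.564, -0.388, 0.033], 0.7)]
```

View pics/top0.png

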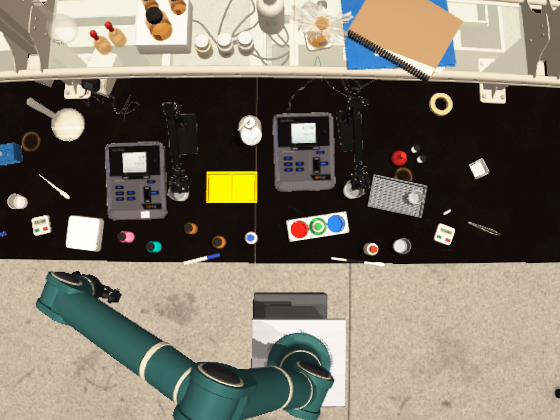

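View pics/side0.png

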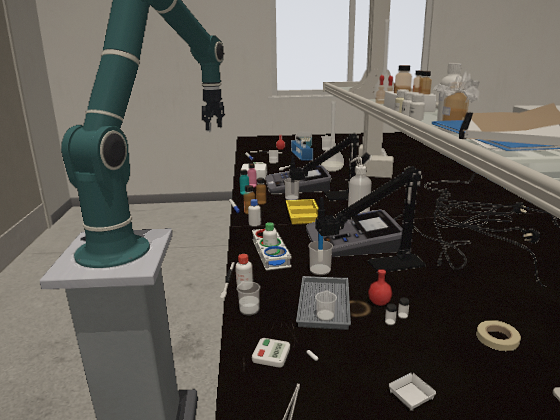

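Top view: red cap (372,249), blue cap (251,238), ambers (190,228) and (219,242), used beaker (402,246), caddy collars (299,229)/(318,226)/(336,223), yellow tray (231,187), drain tray (398,195). Pink (126,237) and turquoise (154,246) are the look-alikes. Next I'll refine positions.

```bash
python3 - <<'E'
from h import *
P={c:robot.get_image(c) for c in ['top','side']}
def mask_near(C,x,y,z0,z1,r): return (np.hypot(C[...,0]-x,C[...,1]-y)<r)&(C[...,2]>z0)&(C[...,2]<z1)
O={'red':(.391,-.237,.085),'blue':(.425,.163,.085),'amS':(.453,.363,.099),'amL':(.412,.272,.1),'beak':(.400,-.341,.059),'small':(.563,-.39,.055),'green':(.461,-.057,.09)}
for c,p in P.items():
    C=cloud(p)
    for n,(x,y,h) in O.items():
        m=mask_near(C,x,y,h-.008,h+.008,.035); q=C[m]
        m2=mask_near(C,x,y,.015,h+.02,.04);q2=C[m2]
        print(c,n,m.sum(),np.round(q.mean(0),3) if len(q) else '', 'minmax',np.round(np.r_[q2.min(0)[:2],q2.max(0)],3) if len(q2) else '')
    hsv=cv2.cvtColor(p['color'],cv2.COLOR_RGB2HSV)
    cad=(np.hypot(C[...,0]-.466,C[...,1]+.058)<.13)&(C[...,2]<.06)&(hsv[...,1]>120)&(hsv[...,2]>60)
    for n,lo,hi in [('redW',-8,8),('greenW',45,80),('blueW',95,125)]:
        hh=(hsv[...,0].astype(int)+90)%180-90 if n=='redW' else hsv[...,0].astype(int)
        m=cad&(hh>=lo)&(hh<=hi);q=C[m];
        if len(q): print(c,n,len(q),q.mean(0).round(3),((q.min(0)+q.max(0))/2).round(3))
    ym=(np.hypot(C[...,0]-.6,C[...,1]-.23)<.13)&(hsv[...,0]>20)&(hsv[...,0]<35)&(hsv[...,1]>150)
    q=C[ym].astype(np.float32);print(c,'spill',cv2.minAreaRect(q[:,:2]))
    d=(abs(C[...,0]-.57)<.11)&(abs(C[...,1]+.335)<.14)&(C[...,2]>.002)&(C[...,2]<.022)&(hsv[...,2]>60)
    q=C[d].astype(np.float32);print(c,'drain',len(q),cv2.minAreaRect(q[:,:2]))
    for n in ['amber_large_mid','used_beaker_mid','drain_tray','small_beaker_mid']: print(n,[(np.round(r['point'],3).tolist(),round(r['conf'],2)) for r in robot.place_of(p,n)[:3]])
C=cloud(P['top'])
for y0 in np.arange(-.5,.6,.1):
    print(round(y0,1),[round(float(C[...,2][(abs(C[...,1]-y0)<.05)&(abs(C[...,0]-x0)<.05)&(C[...,2]<.6)].max(initial=0)),2) for x0 in np.arange(.35,.9,.1)])
t=P['top']['color'];s=P['side']['color']
a=cv2.resize(t[205:270,360:460],(800,520),interpolation=cv2.INTER_CUBIC)
cv2.imwrite('pics/beak.png',a[...,::-1]);
b=cv2.resize(s[250:340,220:360],(800,514),interpolation=cv2.INTER_CUBIC);cv2.imwrite('pics/beaks.png',b[...,::-1])
E
```

```text
top red 43 [ 0.391 -0.236  0.083] minmax [ 0.372 -0.258  0.409 -0.216  0.094]
top blue 41 [0.423 0.163 0.084] minmax [0.403 0.142 0.442 0.181 0.091]
top amS 49 [0.453 0.364 0.098] minmax [0.434 0.344 0.47  0.38  0.106]
top amL 62 [0.408 0.268 0.1  ] minmax [0.389 0.247 0.428 0.288 0.105]
top beak 54 [ 0.402 -0.342  0.057] minmax [ 0.376 -0.365  0.425 -0.312  0.063]
top small 47 [ 0.566 -0.392  0.053] minmax [ 0.539 -0.427  0.587 -0.354  0.062]
top green 38 [ 0.463 -0.058  0.089] minmax [ 0.428 -0.095  0.498 -0.02   0.096]
top redW 244 [0.455 0.001 0.008] [0.455 0.002 0.02 ]
top greenW 56 [ 0.463 -0.048  0.014] [ 0.465 -0.058  0.019]
top blueW 207 [ 0.475 -0.12   0.009] [ 0.475 -0.119  0.018]Traceback (most recent call last):
  File "<stdin>", line 18, in <module>
cv2.error: OpenCV(4.12.0) /io/opencv/modules/imgproc/src/convhull.cpp:143: error: (-215:Assertion failed) total >= 0 && (depth == CV_32F || depth == CV_32S) in function 'convexHull'
```

```bash
python3 - <<'E'
from h import *
P={c:robot.get_image(c) for c in ['side','top']}
R=lambda q: cv2.minAreaRect(np.ascontiguousarray(q[:,:2],dtype=np.float32))
for c,p in P.items():
    C=cloud(p);hsv=cv2.cvtColor(p['color'],cv2.COLOR_RGB2HSV)
    ym=(np.hypot(C[...,0]-.6,C[...,1]-.23)<.13)&(hsv[...,0]>20)&(hsv[...,0]<35)&(hsv[...,1]>150)
    print(c,'spill',R(C[ym]))
    d=(abs(C[...,0]-.57)<.11)&(abs(C[...,1]+.335)<.14)&(C[...,2]>.003)&(C[...,2]<.022)&(hsv[...,2]>60)
    q=C[d]; print(c,'drain',len(q),R(q))
    for n in ['amber_large_mid','used_beaker_mid','drain_tray','small_beaker_mid']: print(n,[(np.round(r['point'],3).tolist(),round(r['conf'],2)) for r in robot.place_of(p,n)[:3]])
for y0 in np.arange(-.5,.6,.1):
    print(round(y0,1),[round(float(C[...,2][(abs(C[...,1]-y0)<.05)&(abs(C[...,0]-x0)<.05)&(C[...,2]<.6)].max(initial=0)),2) for x0 in np.arange(.35,.9,.1)])
t=P['top']['color'];s=P['side']['color']
a=cv2.resize(t[210:265,370:440],(560,440),interpolation=cv2.INTER_CUBIC)
b=cv2.resize(s[250:340,220:360],(700,450),interpolation=cv2.INTER_CUBIC)[:440,:240]
cv2.imwrite('pics/beak.png',np.hstack([a,b])[...,::-1])
E
```

```text
side spill ((0.5623970031738281, 0.23524513840675354), (0.22928284108638763, 0.16148008406162262), 80.84156036376953)
side drain 1542 ((0.6007433533668518, -0.31790071725845337), (0.243315652012825, 0.16981711983680725), 78.66053009033203)
amber_large_mid [([0.411, 0.267, 0.051], 0.51)]
used_beaker_mid [([0.399, -0.339, 0.033], 0.87)]
drain_tray [([0.57, -0.333, -0.001], 0.81)]
small_beaker_mid [([0.564, -0.39, 0.03], 0.95), ([0.465, -0.057, 0.047], 0.48)]
top spill ((0.5981671214103699, 0.23361733555793762), (0.11069153249263763, 0.17872397601604462), 0.5520287752151489)
top drain 1113 ((0.5848484635353088, -0.355455219745636), (0.2995745539665222, 0.16821955144405365), 72.8865737915039)
amber_large_mid [([0.41, 0.272, 0.051], 0.46)]
used_beaker_mid [([0.401, -0.341, 0.028], 0.49)]
drain_tray [([0.571, -0.336, -0.001], 0.62), ([0.558, -0.393, 0.026], 0.37)]
small_beaker_mid [([0.559, -0.392, 0.03], 0.72), ([0.601, 0.228, -0.006], 0.37), ([0.391, -0.238, 0.043], 0.25)]
-0.5 [0.01, 0.02, 0.01, 0.01, 0.01, 0.37]
-0.4 [0.06, 0.06, 0.06, 0.05, 0.04, 0.4]
-0.3 [0.07, 0.06, 0.02, 0.09, 0.09, 0.4]
-0.2 [0.1, 0.08, 0.21, 0.19, 0.25, 0.4]
-0.1 [0.01, 0.1, 0.08, 0.08, 0.25, 0.38]
-0.0 [0.01, 0.09, 0.04, 0.05, 0.07, 0.37]
0.1 [0.01, 0.07, 0.04, 0.05, 0.15, 0.37]
0.2 [0.06, 0.09, 0.03, 0.03, 0.22, 0.37]
0.3 [0.11, 0.1, 0.03, 0.03, 0.01, 0.37]
0.4 [0.02, 0.1, 0.18, 0.18, 0.25, 0.37]
0.5 [0.6, 0.1, 0.05, 0.07, 0.07, 0.37]
```

View pics/beak.png

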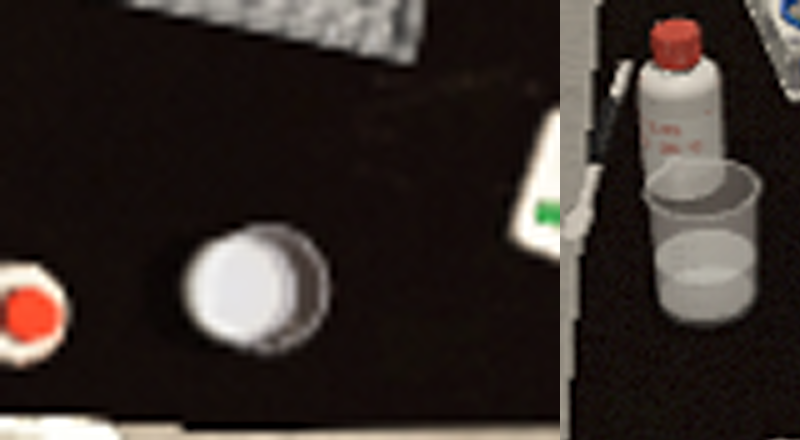

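```bash
cat > plan.py <<'E'
# usage: plan.py x y z [jaw-axis angle deg]
import sys
from h import *
from scipy.spatial.transform import Rotation as Ro
s=robot.get_state();R=Ro.from_quat(s['tool_rot']);p=s['tool_pos'];M=R.as_matrix()
a=np.degrees(np.arctan2(M[1,0],M[0,0]))
t=np.array([float(v) for v in sys.argv[1:4]])
ang=float(sys.argv[4]) if len(sys.argv)>4 else a
d=(ang-a+90)%180-90
G=Ro.from_euler('z',a+d,degrees=True)*Ro.from_euler('x',180,degrees=True)
w=np.degrees((R.inv()*G).as_rotvec());sh=G.inv().apply(t-p)
print('t %.1f pos %s ang %.1f width %.4f F %s'%(s['t'],p.round(4),a,s['width'],np.round(s['contact_force'],1)))
print('turn',w.round(2),'rows',np.ceil(abs(w).max()/10.7),'shift',sh.round(4),'rows',np.ceil(abs(sh).max()/.06))
E
python3 plan.py .453 .364 .15 0
```

```text
t 1.7 pos [0.2786 0.5873 0.2313] ang 64.6 width 0.0852 F [0.  0.4 0.1]
turn [ 0.   -0.   64.63] rows 7.0 shift [0.1744 0.2233 0.0813] rows 4.0
```

>>> send_rows --increments '[{"wz":9.23,"jaw":1},{"wz":9.23},{"wz":9.23},{"wz":9.23},{"wz":9.23},{"wz":9.23},{"wz":9.23},{"tx":0.044,"ty":0.056,"tz":0.02},{"tx":0.044,"ty":0.056,"tz":0.02},{"tx":0.044,"ty":0.056,"tz":0.02},{"tx":0.0424,"ty":0.0553,"tz":0.0213},{}]' --force 40

```text
invalid input
```

```bash
python3 plan.py .453 .364 .03 0
```

```text
t 1.7 pos [0.2786 0.5873 0.2313] ang 64.6 width 0.0852 F [0.  0.4 0.1]
turn [ 0.   -0.   64.63] rows 7.0 shift [0.1744 0.2233 0.2013] rows 4.0
```

>>> send_rows --increments '[{"wx":0,"wy":0,"wz":9.23,"tx":0,"ty":0,"tz":0,"jaw":1},{"wx":0,"wy":0,"wz":9.23,"tx":0,"ty":0,"tz":0,"jaw":1},{"wx":0,"wy":0,"wz":9.23,"tx":0,"ty":0,"tz":0,"jaw":1},{"wx":0,"wy":0,"wz":9.23,"tx":0,"ty":0,"tz":0,"jaw":1},{"wx":0,"wy":0,"wz":9.23,"tx":0,"ty":0,"tz":0,"jaw":1},{"wx":0,"wy":0,"wz":9.23,"tx":0,"ty":0,"tz":0,"jaw":1},{"wx":0,"wy":0,"wz":9.23,"tx":0,"ty":0,"tz":0,"jaw":1},{"wx":0,"wy":0,"wz":0,"tx":0.044,"ty":0.056,"tz":0.02,"jaw":1},{"wx":0,"wy":0,"wz":0,"tx":0.044,"ty":0.056,"tz":0.02,"jaw":1},{"wx":0,"wy":0,"wz":0,"tx":0.044,"ty":0.056,"tz":0.02,"jaw":1},{"wx":0,"wy":0,"wz":0,"tx":0.0424,"ty":0.0553,"tz":0.0213,"jaw":1},{"wx":0,"wy":0,"wz":0,"tx":0,"ty":0,"tz":0,"jaw":1}]' --force 40

```text
t: 3.2
tool_pos: [0.4299, 0.3919, 0.1613]
tool_rot: [1.0, -0.005, 0.0, 0.002]
contact_force: [-0.5, 0.7, -0.0]
width: 0.0852
```

```bash
python3 plan.py .453 .364 .03 0
```

```text
t 3.2 pos [0.4299 0.3919 0.1613] ang -0.5 width 0.0852 F [-0.5  0.7 -0. ]
turn [ 0.23 -0.   -0.54] rows 1.0 shift [0.0231 0.0279 0.1313] rows 3.0
```

>>> send_rows --increments '[{"tx":0.023,"ty":0.028,"wz":-0.5,"jaw":1},{"jaw":1},{"jaw":1}]'

```text
invalid input
```

```bash
sed -i 's/np.ceil(abs(sh).max()\/.06)/np.ceil(np.linalg.norm(sh)\/.05)/' plan.py; python3 plan.py .453 .364 .03 0
```

```text
t 3.2 pos [0.4299 0.3919 0.1613] ang -0.5 width 0.0852 F [-0.5  0.7 -0. ]
turn [ 0.23 -0.   -0.54] rows 1.0 shift [0.0231 0.0279 0.1313] rows 3.0
```

>>> send_rows --increments '[{"wx":0.2,"wy":0,"wz":-0.5,"tx":0.023,"ty":0.028,"tz":0,"jaw":1},{"wx":0,"wy":0,"wz":0,"tx":0,"ty":0,"tz":0,"jaw":1},{"wx":0,"wy":0,"wz":0,"tx":0,"ty":0,"tz":0.02,"jaw":1}]'

```text
t: 3.58
tool_pos: [0.45, 0.3721, 0.1438]
tool_rot: [1.0, 0.005, 0.001, -0.004]
contact_force: [-0.2, 0.3, 0.2]
width: 0.0853
```

```bash
python3 plan.py .453 .364 .03 0
```

```text
t 3.6 pos [0.45   0.3721 0.1438] ang 0.5 width 0.0853 F [-0.2  0.3  0.2]
turn [-0.41 -0.14  0.54] rows 1.0 shift [0.003  0.0081 0.1138] rows 3.0
```

>>> send_rows --increments '[{"wx":0,"wy":0,"wz":0,"tx":0,"ty":0,"tz":0,"jaw":1},{"wx":0,"wy":0,"wz":0,"tx":0,"ty":0,"tz":0,"jaw":1}]'

```text
t: 3.82
tool_pos: [0.4491, 0.3712, 0.1429]
tool_rot: [1.0, 0.005, 0.0, -0.002]
contact_force: [0.0, 0.0, -0.1]
width: 0.0851
```

```bash
python3 plan.py .453 .364 .03 0
```

```text
t 3.8 pos [0.4491 0.3712 0.1429] ang 0.6 width 0.0851 F [ 0.   0.  -0.1]
turn [-0.24 -0.02  0.59] rows 1.0 shift [0.0039 0.0072 0.1129] rows 3.0
```

>>> send_rows --increments '[{"wx":0,"wy":0,"wz":0.6,"tx":0.004,"ty":0.007,"tz":0,"jaw":1},{"wx":0,"wy":0,"wz":0,"tx":0,"ty":0,"tz":0.035,"jaw":1},{"wx":0,"wy":0,"wz":0,"tx":0,"ty":0,"tz":0.035,"jaw":1},{"wx":0,"wy":0,"wz":0,"tx":0,"ty":0,"tz":0.03,"jaw":1},{"wx":0,"wy":0,"wz":0,"tx":0,"ty":0,"tz":0.013,"jaw":1},{"wx":0,"wy":0,"wz":0,"tx":0,"ty":0,"tz":0,"jaw":1},{"wx":0,"wy":0,"wz":0,"tx":0,"ty":0,"tz":0,"jaw":0.6},{"wx":0,"wy":0,"wz":0,"tx":0,"ty":0,"tz":0,"jaw":0.5},{"wx":0,"wy":0,"wz":0,"tx":0,"ty":0,"tz":0,"jaw":0.3},{"wx":0,"wy":0,"wz":0,"tx":0,"ty":0,"tz":0,"jaw":0.3},{"wx":0,"wy":0,"wz":0,"tx":0,"ty":0,"tz":0,"jaw":0.3},{"wx":0,"wy":0,"wz":0,"tx":0,"ty":0,"tz":0,"jaw":0.3}]' --force 40

```text
t: 5.32
tool_pos: [0.454, 0.364, 0.0304]
tool_rot: [1.0, -0.001, 0.0, -0.002]
contact_force: [-1.3, -0.1, 5.8]
width: 0.0375
```

```bash
python3 plan.py .598 .272 .15 0.5
```

```text
t 5.3 pos [0.454  0.364  0.0304] ang -0.1 width 0.0375 F [-1.3 -0.1  5.8]
turn [-0.27 -0.06 -0.58] rows 1.0 shift [ 0.1432  0.0932 -0.1196] rows 5.0
```

>>> send_rows --increments '[{"wx":0,"wy":0,"wz":0,"tx":0,"ty":0,"tz":-0.015,"jaw":0.3},{"wx":0,"wy":0,"wz":0,"tx":0,"ty":0,"tz":-0.035,"jaw":0.3},{"wx":0,"wy":0,"wz":0,"tx":0,"ty":0,"tz":-0.035,"jaw":0.3},{"wx":0,"wy":0,"wz":0,"tx":0.006,"ty":0.004,"tz":-0.025,"jaw":0.3},{"wx":0,"wy":0,"wz":0,"tx":0.025,"ty":0.016,"tz":0,"jaw":0.3},{"wx":0,"wy":0,"wz":0,"tx":0.035,"ty":0.023,"tz":0,"jaw":0.3},{"wx":0,"wy":0,"wz":0,"tx":0.035,"ty":0.023,"tz":0,"jaw":0.3},{"wx":0,"wy":0,"wz":0,"tx":0.025,"ty":0.016,"tz":0,"jaw":0.3},{"wx":0,"wy":0,"wz":0,"tx":0.017,"ty":0.011,"tz":0,"jaw":0.3},{"wx":0,"wy":0,"wz":0,"tx":0,"ty":0,"tz":0,"jaw":0.3},{"wx":0,"wy":0,"wz":0,"tx":0,"ty":0,"tz":0,"jaw":0.3}]'

```text
t: 6.7
tool_pos: [0.5951, 0.2712, 0.1389]
tool_rot: [1.0, 0.0, -0.001, -0.002]
contact_force: [0.2, -0.3, -0.5]
width: 0.0374
```

```bash
python3 plan.py .598 .272 .0345 0.5; python3 - <<'E'
from h import *
p=robot.get_image('side');cv2.imwrite('pics/s1.png',cv2.resize(p['color'][100:300,180:400],(660,600))[...,::-1])
E
```

```text
t 6.7 pos [0.5951 0.2712 0.1389] ang 0.0 width 0.0374 F [ 0.2 -0.3 -0.5]
turn [-0.24  0.07 -0.49] rows 1.0 shift [ 0.0029 -0.0008  0.1044] rows 3.0
```

View pics/s1.png

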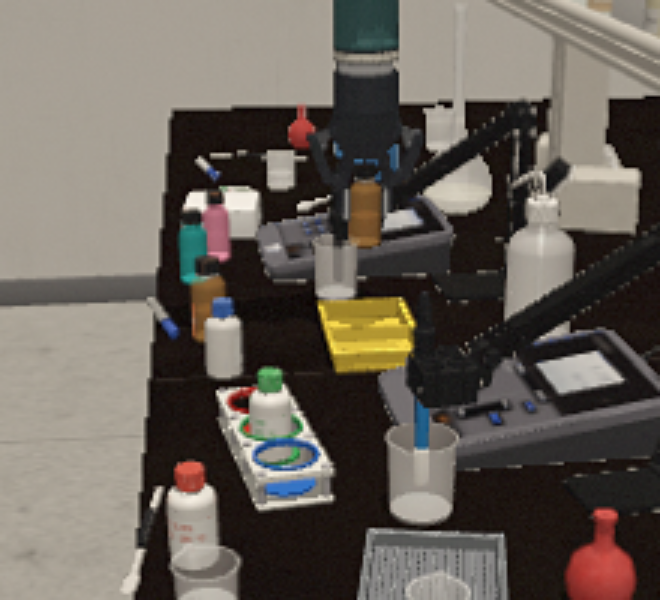

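Amber bottle held upright at (365,210) above the far end of the yellow tray. Lowering it now.

>>> send_rows --increments '[{"wx":0,"wy":0,"wz":0,"tx":0.002,"ty":0,"tz":0.03,"jaw":0.3},{"wx":0,"wy":0,"wz":0,"tx":0,"ty":0,"tz":0.035,"jaw":0.3},{"wx":0,"wy":0,"wz":0,"tx":0,"ty":0,"tz":0.025,"jaw":0.3},{"wx":0,"wy":0,"wz":0,"tx":0,"ty":0,"tz":0.01,"jaw":0.3},{"wx":0,"wy":0,"wz":0,"tx":0,"ty":0,"tz":0.0045,"jaw":0.3},{"wx":0,"wy":0,"wz":0,"tx":0,"ty":0,"tz":0,"jaw":0.3},{"wx":0,"wy":0,"wz":0,"tx":0,"ty":0,"tz":0,"jaw":0.5},{"wx":0,"wy":0,"wz":0,"tx":0,"ty":0,"tz":0,"jaw":0.6},{"wx":0,"wy":0,"wz":0,"tx":0,"ty":0,"tz":0,"jaw":0.8},{"wx":0,"wy":0,"wz":0,"tx":0,"ty":0,"tz":-0.03,"jaw":0.9},{"wx":0,"wy":0,"wz":0,"tx":0,"ty":0,"tz":-0.05,"jaw":1},{"wx":0,"wy":0,"wz":0,"tx":0,"ty":0,"tz":-0.04,"jaw":1}]'

```text
t: 8.25
tool_pos: [0.5988, 0.2698, 0.1565]
tool_rot: [1.0, -0.001, 0.001, -0.002]
contact_force: [0.7, 0.8, 0.3]
width: 0.0854
```

```bash
python3 plan.py .41 .27 .15 0; python3 - <<'E'
from h import *
p=robot.get_image('side');cv2.imwrite('pics/s2.png',cv2.resize(p['color'][130:300,180:380],(600,510))[...,::-1])
E
```

```text
t 8.2 pos [0.5988 0.2698 0.1565] ang -0.1 width 0.0854 F [0.7 0.8 0.3]
turn [-0.23 -0.06 -0.1 ] rows 1.0 shift [-0.1888 -0.0002  0.0065] rows 4.0
```

View pics/s2.png

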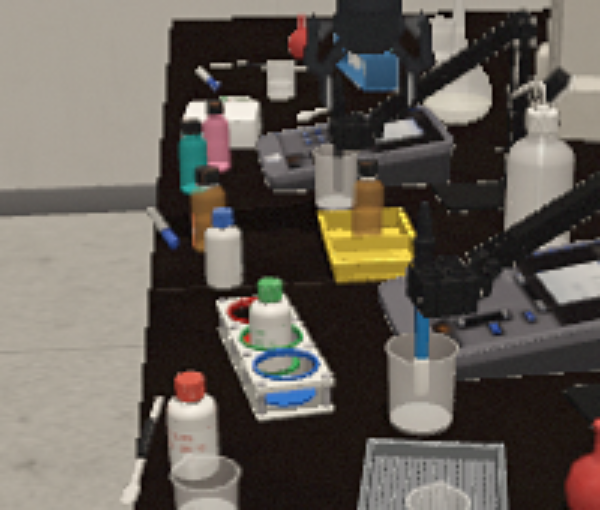

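Amber stands upright in the far bay (368,200). Next, the large amber.

>>> send_rows --increments '[{"wx":0,"wy":0,"wz":0,"tx":-0.04,"ty":0,"tz":0,"jaw":1},{"wx":0,"wy":0,"wz":0,"tx":-0.05,"ty":0,"tz":0,"jaw":1},{"wx":0,"wy":0,"wz":0,"tx":-0.05,"ty":0,"tz":0,"jaw":1},{"wx":0,"wy":0,"wz":0,"tx":-0.049,"ty":0,"tz":0,"jaw":1},{"wx":0,"wy":0,"wz":0,"tx":0,"ty":0,"tz":0,"jaw":1},{"wx":0,"wy":0,"wz":0,"tx":0,"ty":0,"tz":0,"jaw":1}]'

```text
t: 9.05
tool_pos: [0.4104, 0.2705, 0.155]
tool_rot: [1.0, -0.001, 0.001, -0.002]
contact_force: [0.4, -0.1, -0.3]
width: 0.0855
```

```bash
python3 plan.py .41 .269 .031 0
```

```text
t 9.1 pos [0.4104 0.2705 0.155 ] ang -0.1 width 0.0855 F [ 0.4 -0.1 -0.3]
turn [-0.26 -0.1  -0.09] rows 1.0 shift [-0.0004  0.0015  0.124 ] rows 3.0
```

>>> send_rows --increments '[{"wx":0,"wy":0,"wz":0,"tx":0,"ty":0.0015,"tz":0.03,"jaw":1},{"wx":0,"wy":0,"wz":0,"tx":0,"ty":0,"tz":0.04,"jaw":1},{"wx":0,"wy":0,"wz":0,"tx":0,"ty":0,"tz":0.035,"jaw":1},{"wx":0,"wy":0,"wz":0,"tx":0,"ty":0,"tz":0.019,"jaw":1},{"wx":0,"wy":0,"wz":0,"tx":0,"ty":0,"tz":0,"jaw":1},{"wx":0,"wy":0,"wz":0,"tx":0,"ty":0,"tz":0,"jaw":0.6},{"wx":0,"wy":0,"wz":0,"tx":0,"ty":0,"tz":0,"jaw":0.5},{"wx":0,"wy":0,"wz":0,"tx":0,"ty":0,"tz":0,"jaw":0.3},{"wx":0,"wy":0,"wz":0,"tx":0,"ty":0,"tz":0,"jaw":0.3},{"wx":0,"wy":0,"wz":0,"tx":0,"ty":0,"tz":0,"jaw":0.3},{"wx":0,"wy":0,"wz":0,"tx":0,"ty":0,"tz":0,"jaw":0.3}]'

```text
t: 10.42
tool_pos: [0.4102, 0.2695, 0.0315]
tool_rot: [1.0, -0.001, 0.001, -0.002]
contact_force: [0.2, -0.5, 6.4]
width: 0.0409
```

```bash
python3 plan.py .598 .19 .14 0.5
```

```text
t 10.4 pos [0.4102 0.2695 0.0315] ang -0.1 width 0.0409 F [ 0.2 -0.5  6.4]
turn [-0.28 -0.1  -0.59] rows 1.0 shift [ 0.1871  0.0812 -0.1085] rows 5.0
```

>>> send_rows --increments '[{"wx":0,"wy":0,"wz":0,"tx":0,"ty":0,"tz":-0.015,"jaw":0.3},{"wx":0,"wy":0,"wz":0,"tx":0,"ty":0,"tz":-0.035,"jaw":0.3},{"wx":0,"wy":0,"wz":0,"tx":0,"ty":0,"tz":-0.04,"jaw":0.3},{"wx":0,"wy":0,"wz":0,"tx":0.007,"ty":0.003,"tz":-0.03,"jaw":0.3},{"wx":0,"wy":0,"wz":0,"tx":0.025,"ty":0.011,"tz":0,"jaw":0.3},{"wx":0,"wy":0,"wz":0,"tx":0.04,"ty":0.018,"tz":0,"jaw":0.3},{"wx":0,"wy":0,"wz":0,"tx":0.045,"ty":0.02,"tz":0,"jaw":0.3},{"wx":0,"wy":0,"wz":0,"tx":0.04,"ty":0.018,"tz":0,"jaw":0.3},{"wx":0,"wy":0,"wz":0,"tx":0.03,"ty":0.011,"tz":0,"jaw":0.3},{"wx":0,"wy":0,"wz":0,"tx":0,"ty":0,"tz":0,"jaw":0.3},{"wx":0,"wy":0,"wz":0,"tx":0,"ty":0,"tz":0,"jaw":0.3}]'

```text
t: 11.8
tool_pos: [0.5952, 0.1878, 0.1503]
tool_rot: [1.0, -0.0, -0.001, -0.002]
contact_force: [-0.8, 0.9, -0.7]
width: 0.0408
```

```bash
python3 plan.py .598 .19 .0350 0.5
```

```text
t 11.8 pos [0.5952 0.1878 0.1503] ang -0.1 width 0.0408 F [-0.8  0.9 -0.7]
turn [-0.22  0.07 -0.56] rows 1.0 shift [ 0.0028 -0.0022  0.1153] rows 3.0
```

>>> send_rows --increments '[{"wx":0,"wy":0,"wz":0,"tx":0.002,"ty":-0.001,"tz":0.035,"jaw":0.3},{"wx":0,"wy":0,"wz":0,"tx":0,"ty":0,"tz":0.04,"jaw":0.3},{"wx":0,"wy":0,"wz":0,"tx":0,"ty":0,"tz":0.025,"jaw":0.3},{"wx":0,"wy":0,"wz":0,"tx":0,"ty":0,"tz":0.01,"jaw":0.3},{"wx":0,"wy":0,"wz":0,"tx":0,"ty":0,"tz":0.005,"jaw":0.3},{"wx":0,"wy":0,"wz":0,"tx":0,"ty":0,"tz":0,"jaw":0.3},{"wx":0,"wy":0,"wz":0,"tx":0,"ty":0,"tz":0,"jaw":0.5},{"wx":0,"wy":0,"wz":0,"tx":0,"ty":0,"tz":0,"jaw":0.6},{"wx":0,"wy":0,"wz":0,"tx":0,"ty":0,"tz":0,"jaw":0.8},{"wx":0,"wy":0,"wz":0,"tx":0,"ty":0,"tz":-0.03,"jaw":0.9},{"wx":0,"wy":0,"wz":0,"tx":0,"ty":0,"tz":-0.05,"jaw":1},{"wx":0,"wy":0,"wz":0,"tx":0,"ty":0,"tz":-0.04,"jaw":1}]'

```text
t: 13.3
tool_pos: [0.5987, 0.1883, 0.1572]
tool_rot: [1.0, -0.001, 0.001, -0.002]
contact_force: [-0.3, 0.6, -0.3]
width: 0.0855
```

```bash
python3 plan.py .423 .163 .15 9.3
```

```text
t 13.3 pos [0.5987 0.1883 0.1572] ang -0.1 width 0.0855 F [-0.3  0.6 -0.3]
turn [-0.22 -0.08 -9.39] rows 1.0 shift [-0.1774 -0.0034  0.0072] rows 4.0
```

>>> send_rows --increments '[{"wx":0,"wy":0,"wz":-9.4,"tx":0,"ty":0,"tz":0,"jaw":1},{"wx":0,"wy":0,"wz":0,"tx":-0.04,"ty":-0.001,"tz":0,"jaw":1},{"wx":0,"wy":0,"wz":0,"tx":-0.05,"ty":-0.001,"tz":0,"jaw":1},{"wx":0,"wy":0,"wz":0,"tx":-0.05,"ty":-0.001,"tz":0,"jaw":1},{"wx":0,"wy":0,"wz":0,"tx":-0.037,"ty":0,"tz":0,"jaw":1},{"wx":0,"wy":0,"wz":0,"tx":0,"ty":0,"tz":0,"jaw":1},{"wx":0,"wy":0,"wz":0,"tx":0,"ty":0,"tz":0,"jaw":1}]'

```text
t: 14.18
tool_pos: [0.4243, 0.163, 0.1557]
tool_rot: [0.997, 0.081, 0.001, -0.002]
contact_force: [0.5, 0.4, 0.8]
width: 0.0853
```

```bash
python3 plan.py .4235 .163 .038 9.3;  python3 - <<'E'
from h import *
p=robot.get_image('top');C=cloud(p)
for n,x,y,h in [('red',.391,-.237,.085),('S',.598,.27,.101),('L',.598,.19,.103)]:
    m=(np.hypot(C[...,0]-x,C[...,1]-y)<.03)&(abs(C[...,2]-h)<.01);print(n,m.sum(),C[m].mean(0))
E
```

```text
t 14.2 pos [0.4243 0.163  0.1557] ang 9.3 width 0.0853 F [0.5 0.4 0.8]
turn [-0.23 -0.15  0.01] rows 1.0 shift [-8.000e-04 -1.000e-04  1.177e-01] rows 3.0
red 43 [ 0.39059045 -0.23603098  0.08288069]
S 55 [0.59742589 0.2694384  0.10063902]
L 62 [0.59767566 0.18769532 0.1023808 ]
```

>>> send_rows --increments '[{"wx":0,"wy":0,"wz":0,"tx":-0.0005,"ty":0,"tz":0.03,"jaw":1},{"wx":0,"wy":0,"wz":0,"tx":0,"ty":0,"tz":0.04,"jaw":1},{"wx":0,"wy":0,"wz":0,"tx":0,"ty":0,"tz":0.035,"jaw":1},{"wx":0,"wy":0,"wz":0,"tx":0,"ty":0,"tz":0.015,"jaw":1},{"wx":0,"wy":0,"wz":0,"tx":0,"ty":0,"tz":0,"jaw":1},{"wx":0,"wy":0,"wz":0,"tx":0,"ty":0,"tz":0,"jaw":0.6},{"wx":0,"wy":0,"wz":0,"tx":0,"ty":0,"tz":0,"jaw":0.5},{"wx":0,"wy":0,"wz":0,"tx":0,"ty":0,"tz":0,"jaw":0.3},{"wx":0,"wy":0,"wz":0,"tx":0,"ty":0,"tz":0,"jaw":0.3},{"wx":0,"wy":0,"wz":0,"tx":0,"ty":0,"tz":0,"jaw":0.3},{"wx":0,"wy":0,"wz":0,"tx":0,"ty":0,"tz":0,"jaw":0.3}]'

```text
t: 15.6
tool_pos: [0.4233, 0.1635, 0.0362]
tool_rot: [0.997, 0.081, 0.001, -0.002]
contact_force: [-0.0, -0.4, 6.7]
width: 0.0383
```

```bash
python3 plan.py .475 -.119 .16 9.3
```

```text
t 15.6 pos [0.4233 0.1635 0.0362] ang 9.3 width 0.0383 F [-0.  -0.4  6.7]
turn [-0.25 -0.13  0.02] rows 1.0 shift [ 0.0053  0.2871 -0.1238] rows 7.0
```

>>> send_rows --increments '[{"wx":0,"wy":0,"wz":0,"tx":0,"ty":0,"tz":-0.015,"jaw":0.3},{"wx":0,"wy":0,"wz":0,"tx":0,"ty":0,"tz":-0.035,"jaw":0.3},{"wx":0,"wy":0,"wz":0,"tx":0,"ty":0,"tz":-0.04,"jaw":0.3},{"wx":0,"wy":0,"wz":0,"tx":0,"ty":0.012,"tz":-0.034,"jaw":0.3},{"wx":0,"wy":0,"wz":0,"tx":0,"ty":0.03,"tz":0,"jaw":0.3},{"wx":0,"wy":0,"wz":0,"tx":0.001,"ty":0.05,"tz":0,"jaw":0.3},{"wx":0,"wy":0,"wz":0,"tx":0.001,"ty":0.055,"tz":0,"jaw":0.3},{"wx":0,"wy":0,"wz":0,"tx":0.001,"ty":0.055,"tz":0,"jaw":0.3},{"wx":0,"wy":0,"wz":0,"tx":0.001,"ty":0.05,"tz":0,"jaw":0.3},{"wx":0,"wy":0,"wz":0,"tx":0.001,"ty":0.035,"tz":0,"jaw":0.3},{"wx":0,"wy":0,"wz":0,"tx":0,"ty":0,"tz":0,"jaw":0.3},{"wx":0,"wy":0,"wz":0,"tx":0,"ty":0,"tz":0,"jaw":0.3}]'

```text
t: 17.1
tool_pos: [0.4738, -0.1191, 0.1585]
tool_rot: [0.997, 0.081, 0.0, -0.002]
contact_force: [-0.1, 1.2, -0.9]
width: 0.0383
```

```bash
python3 plan.py .475 -.119 .0422 9.3;python3 - <<'E'
from h import *
p=robot.get_image('side');cv2.imwrite('pics/s3.png',cv2.resize(p['color'][130:300,180:380],(600,510))[...,::-1])
E
```

```text
t 17.1 pos [ 0.4738 -0.1191  0.1585] ang 9.3 width 0.0383 F [-0.1  1.2 -0.9]
turn [-0.24 -0.04  0.03] rows 1.0 shift [1.200e-03 1.000e-04 1.163e-01] rows 3.0
```

View pics/s3.png

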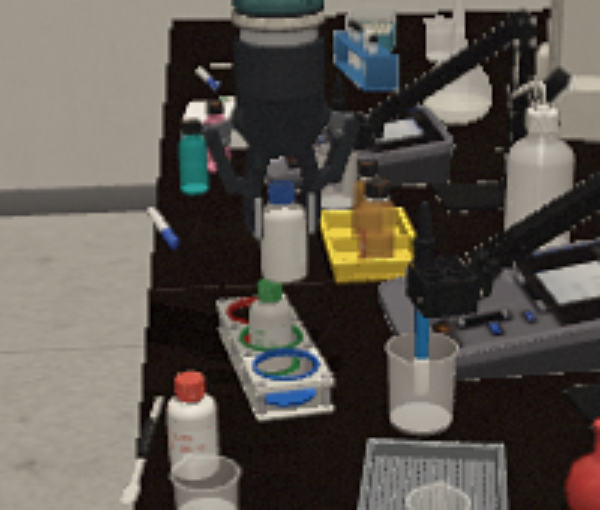

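Both ambers in the tray (375,215), blue bottle hangs upright (284,230). Lowering into the blue well.

>>> send_rows --increments '[{"wx":0,"wy":0,"wz":0,"tx":0.001,"ty":0,"tz":0.035,"jaw":0.3},{"wx":0,"wy":0,"wz":0,"tx":0,"ty":0,"tz":0.035,"jaw":0.3},{"wx":0,"wy":0,"wz":0,"tx":0,"ty":0,"tz":0.025,"jaw":0.3},{"wx":0,"wy":0,"wz":0,"tx":0,"ty":0,"tz":0.015,"jaw":0.3},{"wx":0,"wy":0,"wz":0,"tx":0,"ty":0,"tz":0.006,"jaw":0.3},{"wx":0,"wy":0,"wz":0,"tx":0,"ty":0,"tz":0,"jaw":0.3},{"wx":0,"wy":0,"wz":0,"tx":0,"ty":0,"tz":0,"jaw":0.3}]'

```text
t: 18.02
tool_pos: [0.4757, -0.1194, 0.0429]
tool_rot: [0.997, 0.081, 0.001, -0.002]
contact_force: [0.1, 0.3, -0.5]
width: 0.0379
```

```bash
python3 plan.py .475 -.119 .0422 9.3
```

```text
t 18.0 pos [ 0.4757 -0.1194  0.0429] ang 9.3 width 0.0379 F [ 0.1  0.3 -0.5]
turn [-0.18 -0.12  0.02] rows 1.0 shift [-0.0006 -0.0005  0.0007] rows 1.0
```

>>> send_rows --increments '[{"wx":0,"wy":0,"wz":0,"tx":0,"ty":0,"tz":0.0015,"jaw":0.3},{"wx":0,"wy":0,"wz":0,"tx":0,"ty":0,"tz":0,"jaw":0.3},{"wx":0,"wy":0,"wz":0,"tx":0,"ty":0,"tz":0,"jaw":0.5},{"wx":0,"wy":0,"wz":0,"tx":0,"ty":0,"tz":0,"jaw":0.6},{"wx":0,"wy":0,"wz":0,"tx":0,"ty":0,"tz":0,"jaw":0.8},{"wx":0,"wy":0,"wz":0,"tx":0,"ty":0,"tz":-0.03,"jaw":0.9},{"wx":0,"wy":0,"wz":0,"tx":0,"ty":0,"tz":-0.05,"jaw":1},{"wx":0,"wy":0,"wz":0,"tx":0,"ty":0,"tz":-0.035,"jaw":1},{"wx":0,"wy":0,"wz":0,"tx":0,"ty":0,"tz":0,"jaw":1},{"wx":0,"wy":0,"wz":0,"tx":0,"ty":0,"tz":0,"jaw":1}]'

```text
t: 19.27
tool_pos: [0.4745, -0.1194, 0.155]
tool_rot: [0.997, 0.081, -0.0, -0.002]
contact_force: [-0.4, -0.2, -0.2]
width: 0.085
```

```bash
python3 plan.py .3905 -.2365 .155 9.3
```

```text
t 19.3 pos [ 0.4745 -0.1194  0.155 ] ang 9.3 width 0.0850 F [-0.4 -0.2 -0.2]
turn [-0.23  0.02  0.03] rows 1.0 shift [-0.1018  0.102  -0.    ] rows 3.0
```

>>> send_rows --increments '[{"wx":0,"wy":0,"wz":0,"tx":-0.034,"ty":0.034,"tz":0,"jaw":1},{"wx":0,"wy":0,"wz":0,"tx":-0.034,"ty":0.034,"tz":0,"jaw":1},{"wx":0,"wy":0,"wz":0,"tx":-0.034,"ty":0.034,"tz":0,"jaw":1},{"wx":0,"wy":0,"wz":0,"tx":0,"ty":0,"tz":0,"jaw":1},{"wx":0,"wy":0,"wz":0,"tx":0,"ty":0,"tz":0,"jaw":1}]'

```text
t: 19.9
tool_pos: [0.3906, -0.2362, 0.1542]
tool_rot: [0.997, 0.081, -0.001, -0.002]
contact_force: [0.8, -0.8, 0.3]
width: 0.0855
```

```bash
python3 plan.py .3905 -.2365 .036 9.3;python3 - <<'E'
from h import *
p=robot.get_image('top');C=cloud(p)
for n,x,y,h in [('blue',.475,-.119,.09),('green',.463,-.058,.09)]:
    m=(np.hypot(C[...,0]-x,C[...,1]-y)<.03)&(abs(C[...,2]-h)<.015);print(n,m.sum(),C[m].mean(0))
E
```

```text
t 19.9 pos [ 0.3906 -0.2362  0.1542] ang 9.3 width 0.0855 F [ 0.8 -0.8  0.3]
turn [-0.26  0.07  0.02] rows 1.0 shift [-1.000e-04  3.000e-04  1.182e-01] rows 3.0
blue 46 [ 0.47595457 -0.11978708  0.08673742]
green 40 [ 0.46330506 -0.0579046   0.0893513 ]
```

>>> send_rows --increments '[{"wx":0,"wy":0,"wz":0,"tx":0,"ty":0,"tz":0.03,"jaw":1},{"wx":0,"wy":0,"wz":0,"tx":0,"ty":0,"tz":0.04,"jaw":1},{"wx":0,"wy":0,"wz":0,"tx":0,"ty":0,"tz":0.035,"jaw":1},{"wx":0,"wy":0,"wz":0,"tx":0,"ty":0,"tz":0.0135,"jaw":1},{"wx":0,"wy":0,"wz":0,"tx":0,"ty":0,"tz":0,"jaw":1},{"wx":0,"wy":0,"wz":0,"tx":0,"ty":0,"tz":0,"jaw":0.6},{"wx":0,"wy":0,"wz":0,"tx":0,"ty":0,"tz":0,"jaw":0.5},{"wx":0,"wy":0,"wz":0,"tx":0,"ty":0,"tz":0,"jaw":0.3},{"wx":0,"wy":0,"wz":0,"tx":0,"ty":0,"tz":0,"jaw":0.3},{"wx":0,"wy":0,"wz":0,"tx":0,"ty":0,"tz":0,"jaw":0.3},{"wx":0,"wy":0,"wz":0,"tx":0,"ty":0,"tz":0,"jaw":0.3}]'

```text
t: 21.32
tool_pos: [0.3915, -0.2367, 0.0377]
tool_rot: [0.997, 0.081, 0.001, -0.002]
contact_force: [-1.2, 0.5, 7.5]
width: 0.038
```

```bash
python3 plan.py .455 .002 .16 9.3
```

```text
t 21.3 pos [ 0.3915 -0.2367  0.0377] ang 9.3 width 0.0380 F [-1.2  0.5  7.5]
turn [-0.17 -0.13  0.01] rows 1.0 shift [ 0.1012 -0.2253 -0.1223] rows 6.0
```

>>> send_rows --increments '[{"wx":0,"wy":0,"wz":0,"tx":0,"ty":0,"tz":-0.015,"jaw":0.3},{"wx":0,"wy":0,"wz":0,"tx":0,"ty":0,"tz":-0.035,"jaw":0.3},{"wx":0,"wy":0,"wz":0,"tx":0,"ty":0,"tz":-0.04,"jaw":0.3},{"wx":0,"wy":0,"wz":0,"tx":0.004,"ty":-0.009,"tz":-0.034,"jaw":0.3},{"wx":0,"wy":0,"wz":0,"tx":0.014,"ty":-0.031,"tz":0,"jaw":0.3},{"wx":0,"wy":0,"wz":0,"tx":0.02,"ty":-0.045,"tz":0,"jaw":0.3},{"wx":0,"wy":0,"wz":0,"tx":0.022,"ty":-0.05,"tz":0,"jaw":0.3},{"wx":0,"wy":0,"wz":0,"tx":0.022,"ty":-0.05,"tz":0,"jaw":0.3},{"wx":0,"wy":0,"wz":0,"tx":0.019,"ty":-0.04,"tz":0,"jaw":0.3},{"wx":0,"wy":0,"wz":0,"tx":0,"ty":0,"tz":0,"jaw":0.3},{"wx":0,"wy":0,"wz":0,"tx":0,"ty":0,"tz":0,"jaw":0.3}]'

```text
t: 22.7
tool_pos: [0.4538, 0.0008, 0.162]
tool_rot: [0.997, 0.081, 0.0, -0.002]
contact_force: [-0.8, -0.3, -1.4]
width: 0.0383
```

```bash
python3 plan.py .455 .002 .043 9.3
```

```text
t 22.7 pos [0.4538 0.0008 0.162 ] ang 9.3 width 0.0383 F [-0.8 -0.3 -1.4]
turn [-0.18 -0.04 -0.01] rows 1.0 shift [ 0.0013 -0.001   0.119 ] rows 3.0
```

>>> send_rows --increments '[{"wx":0,"wy":0,"wz":0,"tx":0.001,"ty":-0.001,"tz":0.035,"jaw":0.3},{"wx":0,"wy":0,"wz":0,"tx":0,"ty":0,"tz":0.035,"jaw":0.3},{"wx":0,"wy":0,"wz":0,"tx":0,"ty":0,"tz":0.025,"jaw":0.3},{"wx":0,"wy":0,"wz":0,"tx":0,"ty":0,"tz":0.015,"jaw":0.3},{"wx":0,"wy":0,"wz":0,"tx":0,"ty":0,"tz":0.009,"jaw":0.3},{"wx":0,"wy":0,"wz":0,"tx":0,"ty":0,"tz":0,"jaw":0.3},{"wx":0,"wy":0,"wz":0,"tx":0,"ty":0,"tz":0,"jaw":0.3}]'

```text
t: 23.58
tool_pos: [0.4555, 0.0028, 0.0431]
tool_rot: [0.997, 0.081, 0.001, -0.002]
contact_force: [1.3, 1.0, -1.1]
width: 0.0381
```

```bash
python3 plan.py .455 .002 .0422 9.3
```

```text
t 23.6 pos [0.4555 0.0028 0.0431] ang 9.3 width 0.0381 F [ 1.3  1.  -1.1]
turn [-0.19 -0.11 -0.01] rows 1.0 shift [-0.0006  0.0007  0.0009] rows 1.0
```

>>> send_rows --increments '[{"wx":0,"wy":0,"wz":0,"tx":0,"ty":0,"tz":0.001,"jaw":0.3},{"wx":0,"wy":0,"wz":0,"tx":0,"ty":0,"tz":0,"jaw":0.3},{"wx":0,"wy":0,"wz":0,"tx":0,"ty":0,"tz":0,"jaw":0.5},{"wx":0,"wy":0,"wz":0,"tx":0,"ty":0,"tz":0,"jaw":0.6},{"wx":0,"wy":0,"wz":0,"tx":0,"ty":0,"tz":0,"jaw":0.8},{"wx":0,"wy":0,"wz":0,"tx":0,"ty":0,"tz":-0.03,"jaw":0.9},{"wx":0,"wy":0,"wz":0,"tx":0,"ty":0,"tz":-0.05,"jaw":1},{"wx":0,"wy":0,"wz":0,"tx":0,"ty":0,"tz":-0.035,"jaw":1},{"wx":0,"wy":0,"wz":0,"tx":0,"ty":0,"tz":0,"jaw":1},{"wx":0,"wy":0,"wz":0,"tx":0,"ty":0,"tz":0,"jaw":1}]'

```text
t: 24.82
tool_pos: [0.4544, 0.0028, 0.156]
tool_rot: [0.997, 0.081, -0.0, -0.002]
contact_force: [0.6, 0.1, -0.5]
width: 0.0851
```

```bash
python3 plan.py .401 -.341 .15 0; python3 - <<'E'
from h import *
p=robot.get_image('side');save(p,'x.png');C=cloud(p)
for c in ['side','top']:
    q=robot.get_image(c)
    for n in ['used_beaker_mid','drain_tray']: print(c,n,[(np.round(r['point'],3).tolist(),round(r['conf'],2)) for r in robot.place_of(q,n)[:3]])
# rim of drain tray seen from top
C=cloud(q);g=cv2.cvtColor(q['color'],cv2.COLOR_RGB2GRAY)
m=((g>70)&(abs(C[...,0]-.57)<.09)&(abs(C[...,1]+.335)<.13)).astype(np.uint8)
k,l,st,_=cv2.connectedComponentsWithStats(m);i=1+st[1:,4].argmax()
print('drain',st[i,4],cv2.minAreaRect(np.ascontiguousarray(C[l==i][:,:2],dtype=np.float32)))
a=cv2.resize(p['color'][215:345,220:370],(692,600),interpolation=cv2.INTER_CUBIC);cv2.imwrite('pics/s4.png',a[...,::-1])
E
```

```text
t 24.8 pos [0.4544 0.0028 0.156 ] ang 9.3 width 0.0851 F [ 0.6  0.1 -0.5]
turn [-0.21  0.03  9.34] rows 1.0 shift [-0.0534  0.3438  0.006 ] rows 7.0
side used_beaker_mid [([0.399, -0.342, 0.031], 0.61)]
side drain_tray [([0.573, -0.33, -0.001], 0.64)]
top used_beaker_mid [([0.399, -0.34, 0.033], 0.58)]
top drain_tray [([0.568, -0.332, -0.002], 0.64), ([0.478, -0.117, 0.044], 0.34)]
drain 1794 ((0.575286328792572, -0.3374032974243164), (0.1991453617811203, 0.1244712769985199), 78.37489318847656)
```

View pics/s4.png

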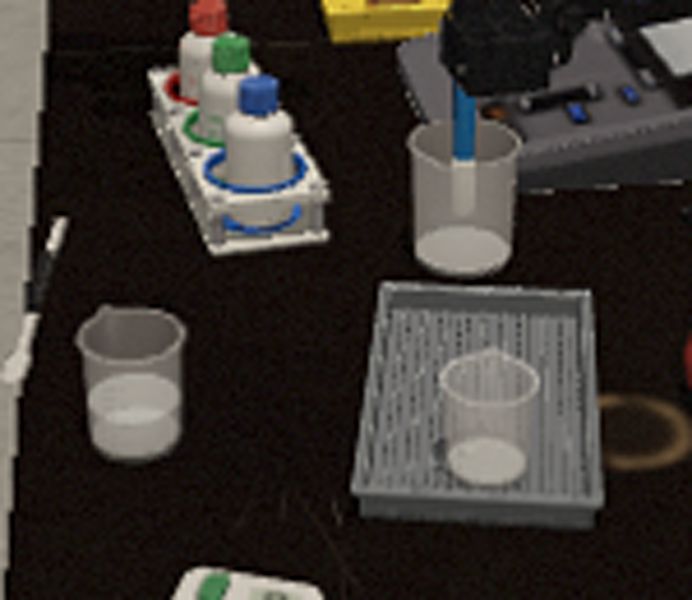

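All three bottles sit in the caddy wells (208,60),(231,90),(260,130). The used beaker's spout is at (105,310), so its yaw is about +25°. I'll take it with the jaw axis at 25°.

```bash
python3 plan.py .400 -.341 .13 25
```

```text
t 25.2 pos [0.4546 0.0025 0.1559] ang 9.3 width 0.0855 F [-0.3 -0.8 -0.2]
turn [ -0.19   0.02 -15.69] rows 2.0 shift [-0.1947  0.2882  0.0259] rows 7.0
```

>>> send_rows --increments '[{"wx":0,"wy":0,"wz":-7.85,"tx":0,"ty":0,"tz":0,"jaw":1},{"wx":0,"wy":0,"wz":-7.85,"tx":0,"ty":0,"tz":0,"jaw":1},{"wx":0,"wy":0,"wz":0,"tx":-0.028,"ty":0.041,"tz":0,"jaw":1},{"wx":0,"wy":0,"wz":0,"tx":-0.028,"ty":0.041,"tz":0,"jaw":1},{"wx":0,"wy":0,"wz":0,"tx":-0.028,"ty":0.041,"tz":0,"jaw":1},{"wx":0,"wy":0,"wz":0,"tx":-0.028,"ty":0.041,"tz":0,"jaw":1},{"wx":0,"wy":0,"wz":0,"tx":-0.028,"ty":0.041,"tz":0,"jaw":1},{"wx":0,"wy":0,"wz":0,"tx":-0.028,"ty":0.042,"tz":0,"jaw":1},{"wx":0,"wy":0,"wz":0,"tx":-0.0267,"ty":0.041,"tz":0.025,"jaw":1},{"wx":0,"wy":0,"wz":0,"tx":0,"ty":0,"tz":0,"jaw":1},{"wx":0,"wy":0,"wz":0,"tx":0,"ty":0,"tz":0,"jaw":1}]'

```text
t: 26.55
tool_pos: [0.4001, -0.3399, 0.1299]
tool_rot: [0.976, 0.216, -0.0, -0.002]
contact_force: [-0.4, -0.3, -0.1]
width: 0.0857
```

```bash
python3 plan.py .400 -.341 .021 25
```

```text
t 26.6 pos [ 0.4001 -0.3399  0.1299] ang 25.0 width 0.0857 F [-0.4 -0.3 -0.1]
turn [-0.26 -0.06  0.01] rows 1.0 shift [-0.0006  0.0009  0.1089] rows 3.0
```

>>> send_rows --increments '[{"wx":0,"wy":0,"wz":0,"tx":0,"ty":0.001,"tz":0.025,"jaw":1},{"wx":0,"wy":0,"wz":0,"tx":0,"ty":0,"tz":0.035,"jaw":1},{"wx":0,"wy":0,"wz":0,"tx":0,"ty":0,"tz":0.035,"jaw":1},{"wx":0,"wy":0,"wz":0,"tx":0,"ty":0,"tz":0.014,"jaw":1},{"wx":0,"wy":0,"wz":0,"tx":0,"ty":0,"tz":0,"jaw":1},{"wx":0,"wy":0,"wz":0,"tx":0,"ty":0,"tz":0,"jaw":0.8},{"wx":0,"wy":0,"wz":0,"tx":0,"ty":0,"tz":0,"jaw":0.68},{"wx":0,"wy":0,"wz":0,"tx":0,"ty":0,"tz":0,"jaw":0.6},{"wx":0,"wy":0,"wz":0,"tx":0,"ty":0,"tz":0,"jaw":0.45},{"wx":0,"wy":0,"wz":0,"tx":0,"ty":0,"tz":0,"jaw":0.45},{"wx":0,"wy":0,"wz":0,"tx":0,"ty":0,"tz":0,"jaw":0.45},{"wx":0,"wy":0,"wz":0,"tx":0,"ty":0,"tz":0,"jaw":0.45}]' --force 25

```text
t: 28.05
tool_pos: [0.4011, -0.3417, 0.0222]
tool_rot: [0.976, 0.216, 0.001, -0.001]
contact_force: [-1.5, 0.2, 6.7]
width: 0.0495
```

```bash
python3 plan.py .5815 -.293 .13 -12
```

```text
t 28.1 pos [ 0.4011 -0.3417  0.0222] ang 25.0 width 0.0495 F [-1.5  0.2  6.7]
turn [-0.15 -0.1  37.  ] rows 4.0 shift [ 0.1663 -0.0851 -0.1078] rows 5.0
```

>>> send_rows --increments '[{"wx":0,"wy":0,"wz":0,"tx":0,"ty":0,"tz":-0.012,"jaw":0.45},{"wx":0,"wy":0,"wz":0,"tx":0,"ty":0,"tz":-0.03,"jaw":0.45},{"wx":0,"wy":0,"wz":0,"tx":0,"ty":0,"tz":-0.035,"jaw":0.45},{"wx":0,"wy":0,"wz":4.5,"tx":0,"ty":0,"tz":-0.025,"jaw":0.45},{"wx":0,"wy":0,"wz":8,"tx":0,"ty":0,"tz":0,"jaw":0.45},{"wx":0,"wy":0,"wz":9,"tx":0,"ty":0,"tz":0,"jaw":0.45},{"wx":0,"wy":0,"wz":9,"tx":0,"ty":0,"tz":0,"jaw":0.45},{"wx":0,"wy":0,"wz":6.5,"tx":0,"ty":0,"tz":0,"jaw":0.45},{"wx":0,"wy":0,"wz":0,"tx":0,"ty":0,"tz":0,"jaw":0.45},{"wx":0,"wy":0,"wz":0,"tx":0,"ty":0,"tz":0,"jaw":0.45}]'

```text
t: 29.3
tool_pos: [0.4008, -0.3413, 0.1236]
tool_rot: [0.995, -0.103, -0.0, -0.002]
contact_force: [-0.1, -0.9, -1.0]
width: 0.0502
```

```bash
python3 plan.py .5815 -.293 .13 -12
```

```text
t 29.3 pos [ 0.4008 -0.3413  0.1236] ang -11.9 width 0.0502 F [-0.1 -0.9 -1. ]
turn [-0.21  0.03  0.13] rows 1.0 shift [ 0.1667 -0.0848 -0.0064] rows 4.0
```

>>> send_rows --increments '[{"wx":0,"wy":0,"wz":0,"tx":0.015,"ty":-0.008,"tz":0,"jaw":0.45},{"wx":0,"wy":0,"wz":0,"tx":0.03,"ty":-0.015,"tz":0,"jaw":0.45},{"wx":0,"wy":0,"wz":0,"tx":0.037,"ty":-0.019,"tz":0,"jaw":0.45},{"wx":0,"wy":0,"wz":0,"tx":0.037,"ty":-0.019,"tz":0,"jaw":0.45},{"wx":0,"wy":0,"wz":0,"tx":0.03,"ty":-0.015,"tz":0,"jaw":0.45},{"wx":0,"wy":0,"wz":0,"tx":0.018,"ty":-0.009,"tz":0,"jaw":0.45},{"wx":0,"wy":0,"wz":0,"tx":0,"ty":0,"tz":0,"jaw":0.45},{"wx":0,"wy":0,"wz":0,"tx":0,"ty":0,"tz":0,"jaw":0.45}]'

```text
t: 30.3
tool_pos: [0.581, -0.2932, 0.1233]
tool_rot: [0.995, -0.105, -0.001, -0.002]
contact_force: [-1.0, -0.1, -0.7]
width: 0.0499
```

```bash
python3 plan.py .5815 -.293 .029 -12; python3 - <<'E'
from h import *
p=robot.get_image('side');a=cv2.resize(p['color'][190:345,220:400],(697,600),interpolation=cv2.INTER_CUBIC);cv2.imwrite('pics/s5.png',a[...,::-1])
E
```

```text
t 30.3 pos [ 0.581  -0.2932  0.1233] ang -12.0 width 0.0499 F [-1.  -0.1 -0.7]
turn [-0.19  0.1  -0.01] rows 1.0 shift [ 0.0005 -0.0003  0.0943] rows 2.0
```

View pics/s5.png

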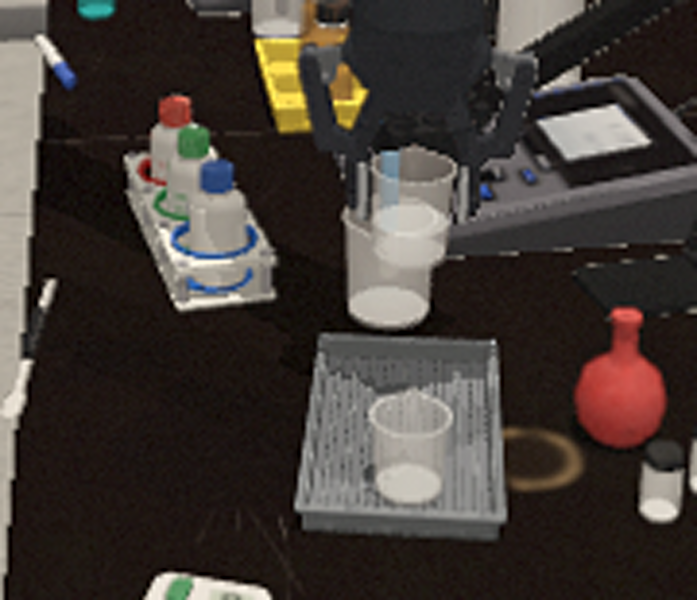

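The beaker is held upright (413,205) over the free end of the drain tray. Lowering.

>>> send_rows --increments '[{"wx":0,"wy":0,"wz":0,"tx":0,"ty":0,"tz":0.025,"jaw":0.45},{"wx":0,"wy":0,"wz":0,"tx":0,"ty":0,"tz":0.03,"jaw":0.45},{"wx":0,"wy":0,"wz":0,"tx":0,"ty":0,"tz":0.02,"jaw":0.45},{"wx":0,"wy":0,"wz":0,"tx":0,"ty":0,"tz":0.012,"jaw":0.45},{"wx":0,"wy":0,"wz":0,"tx":0,"ty":0,"tz":0.006,"jaw":0.45},{"wx":0,"wy":0,"wz":0,"tx":0,"ty":0,"tz":0.001,"jaw":0.45},{"wx":0,"wy":0,"wz":0,"tx":0,"ty":0,"tz":0,"jaw":0.45}]'

```text
t: 31.22
tool_pos: [0.5822, -0.2929, 0.0302]
tool_rot: [0.995, -0.104, 0.0, -0.002]
contact_force: [-0.4, -0.5, -0.4]
width: 0.0497
```

```bash
python3 plan.py .5815 -.293 .028 -12
```

```text
t 31.2 pos [ 0.5822 -0.2929  0.0302] ang -12.0 width 0.0497 F [-0.4 -0.5 -0.4]
turn [-0.18 -0.03  0.01] rows 1.0 shift [-0.0007  0.0002  0.0022] rows 1.0
```

>>> send_rows --increments '[{"wx":0,"wy":0,"wz":0,"tx":0,"ty":0,"tz":0.002,"jaw":0.45},{"wx":0,"wy":0,"wz":0,"tx":0,"ty":0,"tz":0,"jaw":0.45},{"wx":0,"wy":0,"wz":0,"tx":0,"ty":0,"tz":0,"jaw":0.65},{"wx":0,"wy":0,"wz":0,"tx":0,"ty":0,"tz":0,"jaw":0.75},{"wx":0,"wy":0,"wz":0,"tx":0,"ty":0,"tz":0,"jaw":0.85},{"wx":0,"wy":0,"wz":0,"tx":0,"ty":0,"tz":0,"jaw":0.85},{"wx":0,"wy":0,"wz":0,"tx":0,"ty":0,"tz":-0.03,"jaw":0.9},{"wx":0,"wy":0,"wz":0,"tx":0,"ty":0,"tz":-0.05,"jaw":1},{"wx":0,"wy":0,"wz":0,"tx":0,"ty":0,"tz":-0.05,"jaw":1},{"wx":0,"wy":0,"wz":0,"tx":0,"ty":0,"tz":-0.05,"jaw":1},{"wx":0,"wy":0,"wz":0,"tx":-0.06,"ty":0,"tz":0,"jaw":1},{"wx":0,"wy":0,"wz":0,"tx":-0.06,"ty":0,"tz":0,"jaw":1}]'

```text
t: 32.72
tool_pos: [0.4632, -0.2684, 0.208]
tool_rot: [0.995, -0.104, 0.0, -0.001]
contact_force: [0.0, -0.2, 1.2]
width: 0.0854
```

>>> send_rows --increments '[{"wx":0,"wy":0,"wz":0,"tx":-0.03,"ty":0,"tz":0,"jaw":1},{"wx":0,"wy":0,"wz":0,"tx":0,"ty":0,"tz":0,"jaw":1},{"wx":0,"wy":0,"wz":0,"tx":0,"ty":0,"tz":0,"jaw":1}]'

```text
t: 33.1
tool_pos: [0.4361, -0.2622, 0.208]
tool_rot: [0.995, -0.104, 0.001, -0.002]
contact_force: [1.0, -0.0, 0.3]
width: 0.0856
```

```bash
python3 - <<'E'
from h import *
t=robot.get_image('top')
p=robot.get_image('side')
N='red_buffer_mid blue_buffer_mid green_buffer_mid amber_small_mid amber_large_mid used_beaker_mid small_beaker_mid'.split()
for c,q in [('top',t),('side',p)]:
  for n in N: print(c,n,[(np.round(r['point'],3).tolist(),round(r['conf'],2)) for r in robot.place_of(q,n)[:3]])
C=cloud(t)
for n,x,y,h in [('red',.455,.002,.09),('green',.463,-.058,.09),('blue',.475,-.12,.09),('S',.598,.27,.101),('L',.598,.19,.103)]:
    m=(np.hypot(C[...,0]-x,C[...,1]-y)<.02)&(abs(C[...,2]-h)<.015);print(n,m.sum(),C[m].mean(0).round(4),np.median(C[m][:,2]))
a=cv2.resize(p['color'][150:345,220:400],(554,600),interpolation=cv2.INTER_CUBIC);cv2.imwrite('pics/s6.png',a[...,::-1])
E
```

```text
top red_buffer_mid [([0.456, -0.0, 0.051], 0.46)]
top blue_buffer_mid [([0.478, -0.12, 0.048], 0.61)]
top green_buffer_mid [([0.458, -0.057, 0.049], 0.5)]
top amber_small_mid [([0.421, 0.581, 0.045], 0.65), ([0.599, 0.268, 0.05], 0.6), ([0.39, 0.484, 0.048], 0.6)]
top amber_large_mid [([0.599, 0.189, 0.053], 0.61)]
top used_beaker_mid [([0.584, -0.293, 0.037], 0.54)]
top small_beaker_mid [([0.561, -0.39, 0.028], 0.76), ([0.464, -0.053, 0.002], 0.52)]
side red_buffer_mid [([0.458, 0.002, 0.049], 0.64)]
side blue_buffer_mid [([0.474, -0.12, 0.048], 0.71), ([0.468, -0.06, -0.003], 0.59)]
side green_buffer_mid [([0.46, -0.056, 0.05], 0.44)]
side amber_small_mid [([0.6, 0.275, 0.05], 0.54), ([0.393, 0.488, 0.046], 0.5), ([0.424, 0.584, 0.05], 0.38)]
side amber_large_mid [([0.599, 0.185, 0.052], 0.73)]
side used_beaker_mid [([0.581, -0.292, 0.04], 0.67)]
side small_beaker_mid [([0.561, -0.39, 0.033], 0.84)]
red 43 [0.4521 0.0025 0.0892] 0.08932109440524716
green 44 [ 0.4628 -0.0578  0.0886] 0.08848739688651541
blue 45 [ 0.4758 -0.1195  0.088 ] 0.08901854184055913
S 57 [0.5972 0.2696 0.0992] 0.09898351411081485
L 65 [0.5973 0.1875 0.1015] 0.10151923472127544
```

View pics/s6.png

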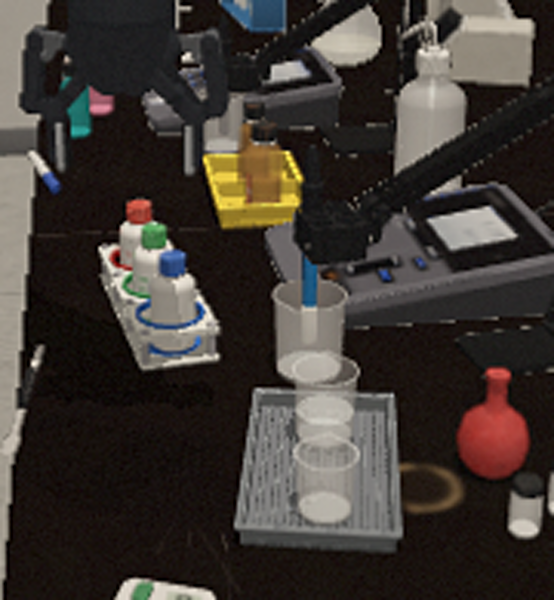

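Everything stands upright in its place and the gripper hangs free. Handing in.

```bash
python3 -c "
from workcell import robot
print(robot.job_done())"
```

```text
the job is handed in; nothing more can be done
None
```

The job is handed in at about 33 s of the 144 s allowed, with all five things back in their places. The hand-in gives no verdict, so success is judged from my own last pictures and measurements.

- **Buffer bottles:** the red and blue bottles stand in the wells of their own colour, measured within about 4 mm of the well centres. Their cap tops are at 0.089 m, the same height as the green bottle's, so they are down on the floors.
- **Brown-glass bottles:** the small one is in the +y bay and the large one in the −y bay of the yellow tray. Their tops match standing on the tray floor, and they lie within about 7 mm of the bay centres.
- **Used beaker:** it stands on the draining tray's free end, beside the small beaker. The networks put its mid-point at z of about 0.037–0.040 m. That is inside the allowed band (0.0305–0.0405 m) but near its top, and those networks are only good to about 4 mm.
- **Left alone:** the green bottle and the small beaker measured where they were at the start, to within a few millimetres.

In the last side picture everything stood upright and the gripper hung well clear. No check failed. The two cameras agreed to within about 7 mm.

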